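# Set up the honey tasting board from pale to dark

## Robot

A 7-joint arm with a two-finger parallel gripper is mounted at the origin on a cart in front of the work surface, level with it; the furniture and walls round the work are solid. World frame = base frame: x ahead of the robot, y to its left, z up, the work surface at z = 0. Lengths are in m, angles in rad, forces in N, time in s.
With the tool pointing down it reaches from about 0.4 to 0.85 m from the base axis. Payload 10.4 kg.
Tool frame: the origin (TCP) lies at the very end of the fingers, on their centre line; the grasp point (between the pads) lies 19 mm behind it; z points along the fingers, y is the line along which they close (so a half turn about z gives the same grasp; the last joint's range is limited). The gripper opens to 87 mm and grips with 3 to 60 N. Pads are 19 mm wide; open, the fingers measure 117 mm over their backs; the gripper's body (75 mm by 190 mm) begins 51 mm behind the grasp point.
Start: joints at [-1.296, 0.332, -0.065, 1.46, 0.022, 1.35, -0.088], TCP at [0.183, 0.598, 0.223] pointing down, gripper open.
Joint ranges: [-2.6, 2.6], [-0.5, 2.12], [-1.47, 1.34], [0.16, 2.42], [-1.27, 4.41], [0.06, 2.06], [-2.6, 2.6]. Speed limits (rad/s): [2.22, 2.22, 2.79, 2.79, 3.14, 3.14, 3.14].

## Interface

Orientations are given as a unit quaternion [x, y, z, w].
In Python, from bench import r gives the robot as it stands.
- The arm moves only by the shell command python3 -m jog 'ROWS' [FORCE]. ROWS is a JSON list of rows, 1 to 12 of them, each of 5 numbers: dx, dy, dz in m, then a turn about the tool's z in rad, then the finger opening in m; each row is the pose to reach, as a shift and turn from the pose commanded when the command began, along the tool's axes at that moment; what a row does not reach only later rows make up. A row lasts 1/10 s, in which the tool goes at most 0.05 m and 0.15 rad, less where a joint would pass 70% of its speed; a pose out of reach is approached as far as the arm can. The fingers move at their own pace and stop on an object; FORCE is the grip in N (left out, the last holds). Time passes only in rows, so rows that do not move let the fingers close. It prints the time, the measured TCP pose, the force, the opening and the grip force at its end.
- r.read_state(): the state, without advancing time (a new reading comes with each control period).
- r.camera(name): name is "scene" or "top" or "wrist"; returns a dict with "img" (420x560x3 uint8, red, green, blue), "fx", "fy", "cx", "cy" (pixels), "pose" (4x4, takes a point from camera to world coordinates). Camera axes: x right, y down, z forward; pixel columns grow to the right and rows downward; lengths in m; the calibration is good to about 2 mm. A picture is of the moment at which its call begins. There is no depth.
- r.close_job(): hands the job in; it is judged then, once.
Trained networks look in the newest picture that a camera, given by its name, has taken for a name from the list of things; names that differ only in an ending like _2 or _b are one class to them, and where a whole thing is asked for, a point or a joint stands for the part that bears it (a point fixed in the world has none). Each returns a list of dicts, best first, with "p" (0 to 1); they miss things now and then, are a little off and sometimes report something else, mostly with a low value. They report only what shows in the picture. A call takes as long as a camera call. They do not tell look-alikes from the thing itself.
- r.recognise(camera, label): "position" ([column, row] as shares, 0 to 1, of the picture: columns of its width, rows of its height, amid what is visible of it).
- r.regions_of(camera, label): "pixels" (420x560 bool, what is visible of it) and "position" ([column, row] as shares, 0 to 1, of the picture: columns of its width, rows of its height, amid what is visible of it).
The state is a dict: "time": time; "joint_positions": joint angles; "joint_vel": joint speeds; "joint_torque": joint torques, N m; "ee_pos": TCP position; "eef_rot": TCP orientation; "ft_force": force on the tool from outside, world axes, zero at the start; "torque": the same for the moment, N m; "width": finger opening in m; "grip_force": force on a finger pad.
Only numpy, scipy, OpenCV 4.12 (cv2) and the standard library are available. Lean on these libraries where they do the work, as an engineer would, in place of code of your own. Each camera call takes 0.05 s, during which the arm holds its last target. There are 200 camera calls.

## Task

Set up the honey tasting: stand the four corked honey jars upright in the recesses of the wooden board, one in each and fully down, in order of shade, with the palest honey at the end where the cup of teaspoons stands and the darkest at the end where the water glass stands. Leave the cup and the glass where they are, and do not knock a jar over.

Things in the scene. Friction and masses are not known exactly. Their poses are not given: they have to be found in the camera images.
- honey_straw: corked glass honey jar, pale straw-yellow honey; loose, upright on the worktop, 0.14 kg. 50 mm across with a straight wall (grasp) from 8 to 46 mm above its underside; foot tapers to 38 mm across in the lowest 8 mm; 70 mm tall with neck (30 mm across) and tan cork (26 mm). Origin: centre of underside, z up. The palest.
- honey_amber: corked glass honey jar, orange-amber honey; loose, upright on the worktop, 0.14 kg. 50 mm across with a straight wall (grasp) from 8 to 46 mm above its underside; foot tapers to 38 mm across in the lowest 8 mm; 70 mm tall with neck (30 mm across) and tan cork (26 mm). Origin: centre of underside, z up. Second palest.
- honey_russet: corked glass honey jar, red-brown honey; loose, upright on the worktop, 0.14 kg. 50 mm across with a straight wall (grasp) from 8 to 46 mm above its underside; foot tapers to 38 mm across in the lowest 8 mm; 70 mm tall with neck (30 mm across) and tan cork (26 mm). Origin: centre of underside, z up. Third in shade, darker than the amber one.
- honey_dark: corked glass honey jar, almost black honey; loose, upright on the worktop, 0.14 kg. 50 mm across with a straight wall (grasp) from 8 to 46 mm above its underside; foot tapers to 38 mm across in the lowest 8 mm; 70 mm tall with neck (30 mm across) and tan cork (26 mm). Origin: centre of underside, z up. The darkest.
- tasting_board: pale wooden board, fixed, 96 mm (x) by 310 mm (y, the row), 22 mm thick; origin: centre of underside, x away from the robot, z up. Four round recesses at x = 0 and y = -108, -36, 36, 108 mm in its axes, each 58 mm across with 3 mm mouth chamfer, 12 mm deep: floor, and a seated jar's underside, 10 mm above the worktop; 4 mm play round a jar
- spoon_cup: white china cup with a handle, 83 x 76 x 54 mm, with three steel teaspoons leaning out to about 130 mm above the worktop; loose. Stands on the robot's side of one end of the board (which end changes), 125 mm from the row's line and about 100 mm from the board's middle along the row. Origin: underside, 4 mm from the bowl's axis, z up. The palest honey goes at this end
- water_glass: clear empty drinking glass, 78 mm across, 86 mm tall, loose, on the robot's side of the board's other end, 125 mm from the row's line and about 100 mm from the board's middle along the row. Origin: centre of underside, z up. The darkest honey goes at this end
Things that resemble listed ones, but are neither listed nor needed, are in the scene too. Leave any green look-alike of the honey_russet alone.

How it is judged:
At the end, for the whole second after the job is handed in: Each jar stands in a recess, within 8 mm of its centre, less than 3.5 mm off its floor, tilted under 5 degrees, released and at rest; from the teaspoon end the order is straw, amber, red-brown, almost black. Cup and glass are upright and within 30 mm of where they stood (((y of spoon_cup in the frame of tasting_board above 0 m and y of honey_straw in the frame of tasting_board between 0.1 and 0.116 m and y of honey_amber in the frame of tasting_board between 0.028 and 0.044 m and y of honey_russet in the frame of tasting_board between -0.044 and -0.028 m and y of honey_dark in the frame of tasting_board between -0.116 and -0.1 m) or (y of spoon_cup in the frame of tasting_board below 0 m and y of honey_straw in the frame of tasting_board between -0.116 and -0.1 m and y of honey_amber in the frame of tasting_board between -0.044 and -0.028 m and y of honey_russet in the frame of tasting_board between 0.028 and 0.044 m and y of honey_dark in the frame of tasting_board between 0.1 and 0.116 m)) and x of honey_straw in the frame of tasting_board between -0.008 and 0.008 m and z of honey_straw in the frame of tasting_board between 0.006 and 0.0135 m and angle between each of honey_straw, honey_amber, honey_russet, honey_dark's own z axis and vertical below 0.09 rad and linear speed of each of honey_straw, honey_amber, honey_russet, honey_dark below 0.02 m/s and angular speed of each of honey_straw, honey_amber, honey_russet, honey_dark below 0.2 rad/s and contact force between each of honey_straw, honey_amber, honey_russet, honey_dark and the fingers below 0.05 N and x of honey_amber in the frame of tasting_board between -0.008 and 0.008 m and z of honey_amber in the frame of tasting_board between 0.006 and 0.0135 m and x of honey_russet in the frame of tasting_board between -0.008 and 0.008 m and z of honey_russet in the frame of tasting_board between 0.006 and 0.0135 m and x of honey_dark in the frame of tasting_board between -0.008 and 0.008 m and z of honey_dark in the frame of tasting_board between 0.006 and 0.0135 m and angle between each of spoon_cup, water_glass's own z axis and vertical below 0.15 rad and distance of each of spoon_cup, water_glass from where it was at the start of the episode below 0.03 m); the robot touches nothing.
It fails at once if the cup of teaspoons is pushed away from its place or tipped (distance of spoon_cup from where it was at the start of the episode above 0.03 m or angle between spoon_cup's own z axis and vertical above 0.35 rad).
It fails at once if the water glass is pushed away from its place or tipped (distance of water_glass from where it was at the start of the episode above 0.03 m or angle between water_glass's own z axis and vertical above 0.35 rad).
It fails at once if a honey jar is knocked over (angle between any of honey_straw, honey_amber, honey_russet, honey_dark's own z axis and vertical above 0.9 rad).
It also fails if it takes over 115 s, if anything falls off the work surface, if the arm or the gripper's body presses on something with over 40 N, if the wrist force passes 120 N, or if a joint passes its speed limit or range.

## Working session

There is one attempt and no reset: what is moved stays moved. The work goes in short steps, Python scripts to look and compute and a shell command to move; the robot and the scene stay as the last step left them, time stands still between calls to the robot, and variables do not carry over. Pictures are saved under pics/ and viewed, at most 14 in all, crops included, and the job is handed in when it is done.

```bash
ls; mkdir -p pics
python3 - <<'E'
from bench import r
import cv2,numpy as np
s=r.read_state();print(s['time'],s['ee_pos'],s['eef_rot'],s['width'])
for n in ['top','scene']:
    c=r.camera(n);cv2.imwrite(f'pics/{n}0.png',c['img'][:,:,::-1]);print(n,c['fx'],c['cx'],c['cy'],np.round(c['pose'],3).tolist())
    for l in ['honey_straw','honey_amber','honey_russet','honey_dark','tasting_board','spoon_cup','water_glass']:
        print(l,[(round(d['p'],2),int(d['position'][0]*560),int(d['position'][1]*420)) for d in r.recognise(n,l)])
E
```

```text
pics
0.0 [0.18327369 0.59711312 0.22172227] [ 1.48335647e-01  9.88936800e-01 -7.32057968e-04 -8.04239992e-05] 0.08709468378948143
top 487.3301756658251 281.0083721743935 214.40205405969886 [[-0.024, -0.993, 0.115, 0.374], [-1.0, 0.023, -0.007, 0.022], [0.004, -0.115, -0.993, 1.471], [0.0, 0.0, 0.0, 1.0]]
honey_straw [(0.55, 241, 193), (0.38, 420, 262)]
honey_amber [(0.53, 177, 218)]
honey_russet [(0.67, 138, 246), (0.62, 222, 152)]
honey_dark [(0.57, 177, 266)]
tasting_board [(0.64, 379, 218), (0.4, 351, 262)]
spoon_cup [(0.59, 422, 261)]
water_glass [(0.91, 349, 260)]
scene 510.3074059882557 284.66927302011436 208.7590167037552 [[0.602, -0.43, 0.672, -0.462], [-0.798, -0.324, 0.508, -0.747], [-0.001, -0.843, -0.538, 0.84], [0.0, 0.0, 0.0, 1.0]]
honey_straw [(0.59, 263, 189)]
honey_amber [(0.55, 207, 180), (0.35, 311, 252)]
honey_russet [(0.73, 278, 169), (0.52, 166, 179), (0.33, 266, 191)]
honey_dark [(0.72, 174, 196), (0.54, 310, 255)]
tasting_board [(0.97, 376, 258), (0.59, 264, 187)]
spoon_cup [(0.68, 385, 291)]
water_glass [(0.96, 311, 254)]
```

Run:
```python
import cv2
a=cv2.imread('pics/top0.png');cv2.imwrite('pics/topc.png',cv2.resize(a[110:330,100:490],None,fx=2,fy=2,interpolation=cv2.INTER_CUBIC))
```

```text
(no output)
```

View pics/topc.png

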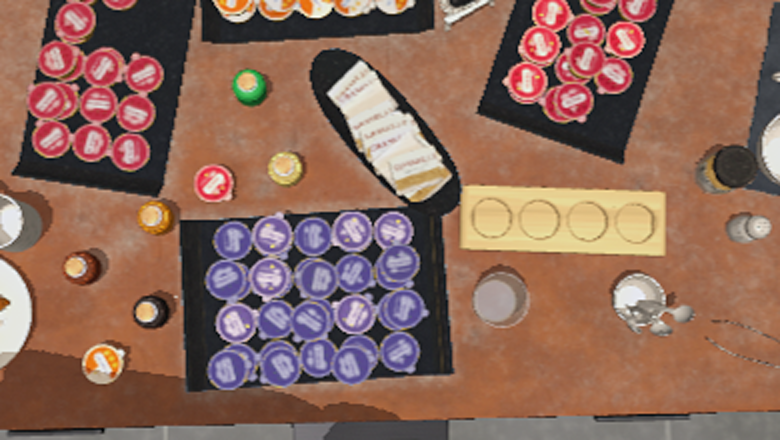

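View pics/scene0.png

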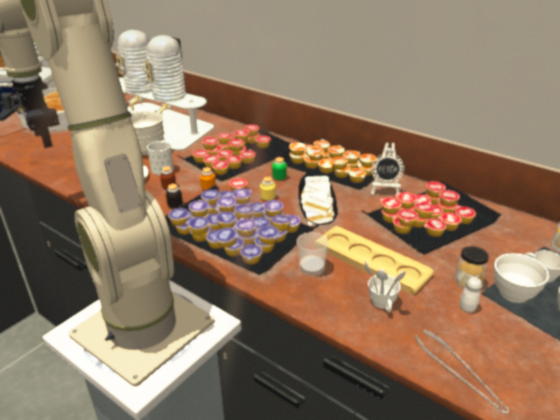

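The top crop (2x, offset 100,110) shows these jars:

| Item | Crop pixel |
|---|---|
| straw | (285,167) |
| amber | (155,217) |
| red-brown | (80,267) |
| almost black | (150,311) |
| green look-alike, leave alone | (249,87) |

The red-topped thing at (215,183) and the orange one at (103,362) are cupcakes. For russet, the candidates are full-picture (138,246), which is red-brown, and (222,152), which is green; I take the first. The cup is at the right (-y) end of the board and the glass at the +y end.

```bash
cat > h.py <<'E'
from bench import r
import cv2,numpy as np
from scipy.spatial.transform import Rotation as R
def ray(c,u,v,z):
    P=np.array(c['pose']);d=P[:3,:3]@[(u-c['cx'])/c['fx'],(v-c['cy'])/c['fy'],1];o=P[:3,3]
    return o+d*(z-o[2])/d[2]
def proj(c,p):
    P=np.array(c['pose']);q=P[:3,:3].T@(np.array(p)-P[:3,3]);return np.array([c['fx']*q[0]/q[2]+c['cx'],c['fy']*q[1]/q[2]+c['cy']])
def delta(p,cur=None):
    s=r.read_state();M=R.from_quat(s['eef_rot']).as_matrix();return np.round(M.T@(np.array(p)-s['ee_pos']),4)
def yaw():  # heading of tool y in world, deg
    M=R.from_quat(r.read_state()['eef_rot']).as_matrix();return np.degrees(np.arctan2(M[1,1],M[0,1]))
def save(c,n): cv2.imwrite(f'pics/{n}.png',c['img'][:,:,::-1])
E
python3 - <<'E'
from h import *
c=r.camera('top');w=r.camera('wrist');save(w,'w0')
a=c['img']
for n,(u,v) in dict(straw=(285,160),amber=(155,214),russet=(80,264),dark=(150,309),green=(249,84)).items():
    print(n,np.round(ray(c,u/2+100,v/2+110,.07),3))
for n,(u,v) in dict(redcake=(215,183),orcake=(103,362)).items(): print(n,np.round(ray(c,u/2+100,v/2+110,.05),3))
for u,v in [(491,218),(539,220),(587,221),(635,223)]: print('rec',np.round(ray(c,u/2+100,v/2+110,.016),3))
for n,(u,v,z) in dict(cup=(638,298,.05),glass=(500,300,.05),tray1=(182,220,.01),tray2=(440,208,.01),tray3=(453,372,.01),tray0=(188,390,.01)).items(): print(n,np.round(ray(c,u/2+100,v/2+110,z),3))
b=a[160:290,110:260];cv2.imwrite('pics/jars.png',cv2.resize(b[:,:,::-1],None,fx=4.5,fy=4.5,interpolation=cv2.INTER_CUBIC))
p=np.array(w['pose']);s=r.read_state();M=R.from_quat(s['eef_rot']).as_matrix()
print('wrist cam in tool',np.round(M.T@(p[:3,3]-s['ee_pos']),3),np.round(M.T@p[:3,:3],2).tolist(),w['fx'])
E
```

```text
straw [0.61  0.124 0.07 ]
amber [0.535 0.313 0.07 ]
russet [0.465 0.42  0.07 ]
dark [0.399 0.32  0.07 ]
green [0.724 0.175 0.07 ]
redcake [0.581 0.229 0.05 ]
orcake [0.325 0.391 0.05 ]
rec [ 0.524 -0.18   0.016]
rec [ 0.519 -0.252  0.016]
rec [ 0.516 -0.324  0.016]
rec [ 0.511 -0.396  0.016]
cup [ 0.398 -0.385  0.05 ]
glass [ 0.4   -0.184  0.05 ]
tray1 [0.532 0.284 0.01 ]
tray2 [ 0.541 -0.105  0.01 ]
tray3 [ 0.296 -0.116  0.01 ]
tray0 [0.279 0.276 0.01 ]
wrist cam in tool [ 0.08   0.001 -0.162] [[-0.0, -0.96, -0.29], [1.0, -0.0, -0.0], [0.0, -0.29, 0.96]] 371.98286311742874
```

View pics/jars.png

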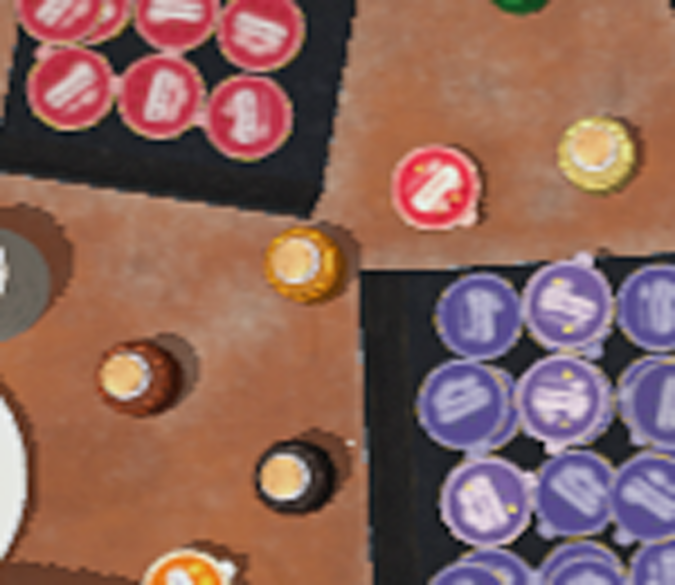

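The crop confirms the jars. Corks are at (596,148) straw, (299,262) amber, (125,376) red-brown and (285,476) almost black. Next I get cork centroids and the move to straw.

Run:
```python
from h import *
c=r.camera('top');a=c['img'].astype(int)
for n,(u,v) in dict(straw=(596,148),amber=(299,262),russet=(125,376),dark=(285,476)).items():
    u=u/4.5+110;v=v/4.5+160
    yy,xx=np.mgrid[:420,:560];m=((xx-u)**2+(yy-v)**2<36)&(a.min(2)>105)
    U,V=xx[m].mean(),yy[m].mean();p=ray(c,U,V,.07)
    print(n,m.sum(),U-u,V-v,np.round(p,3),'delta',delta([p[0],p[1],.14]))
print(yaw())
```

```text
straw 112 -0.006944444444457076 -0.13888888888888573 [0.602 0.124 0.07 ] delta [-0.5389 -0.33    0.0825]
amber 81 -0.8765432098765586 -0.6419753086419746 [0.534 0.318 0.07 ] delta [-0.4167 -0.1644  0.0825]
russet 84 -0.015873015873012264 -0.22222222222220012 [0.462 0.426 0.07 ] delta [-0.3162 -0.0819  0.0826]
dark 87 -0.14942528735633687 -0.15708812260533023 [0.396 0.325 0.07 ] delta [-0.2829 -0.1985  0.0825]
72.93624358754496
```

```bash
python3 -m jog '[[-0.1,-0.06,0,0,0.075],[-0.2,-0.12,0.02,-0.1,0.075],[-0.3,-0.18,0.04,-0.23,0.075],[-0.4,-0.24,0.06,-0.23,0.075],[-0.5,-0.3,0.08,-0.23,0.075],[-0.539,-0.33,0.0825,-0.23,0.075],[-0.539,-0.33,0.0825,-0.23,0.075],[-0.539,-0.33,0.0825,-0.23,0.075],[-0.539,-0.33,0.0825,-0.23,0.075],[-0.539,-0.33,0.0825,-0.23,0.075],[-0.539,-0.33,0.0825,-0.23,0.075],[-0.539,-0.33,0.0825,-0.23,0.075]]' 20
python3 - <<'E'
from h import *
print(delta([.602,.124,.14]),yaw())
E
```

```text
time: 2.15
ee_pos: [0.5783, 0.1506, 0.1454]
eef_rot: [0.034, 0.999, 0.0, 0.0]
ft_force: [0.4, 0.5, 0.6]
width: 0.0751
grip_force: 0.0
[-0.0254 -0.0249  0.0054] 86.13654759870747
```

```bash
python3 -m jog '[[-0.025,-0.025,0.005,0,0.075],[-0.025,-0.025,0.005,0,0.075],[-0.025,-0.025,0.005,0,0.075],[-0.025,-0.025,0.005,0,0.075]]' 20
python3 - <<'E'
from h import *
c=r.camera('wrist');save(c,'w1');print(r.read_state()['ee_pos'],proj(c,[.602,.124,.07]),proj(c,r.read_state()['ee_pos']))
for l in ['honey_straw']: print([(d['p'],d['position'][0]*560,d['position'][1]*420) for d in r.recognise('wrist',l)])
E
```

```text
time: 2.55
ee_pos: [0.5999, 0.1268, 0.1405]
eef_rot: [0.033, 0.999, 0.0, -0.0]
ft_force: [-0.6, -0.1, -0.0]
width: 0.0748
grip_force: 0.0
[0.59987963 0.12709395 0.14058727] [277.41201579 229.19762895] [281.53346812 274.01791224]
[(0.96, 281.288, 217.308)]
```

View pics/w1.png

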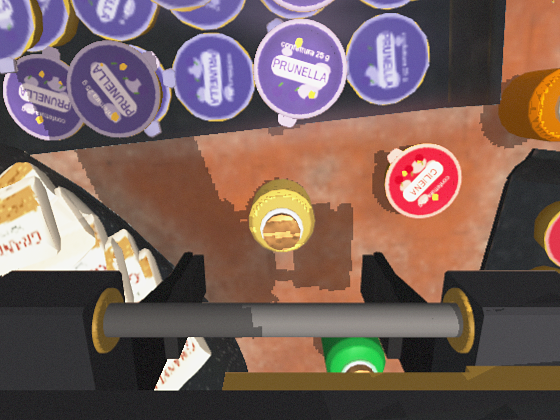

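The wrist view shows the straw jar with its cork at about (281,231), centred between the fingers at (190,270) and (375,270).

Run:
```python
from h import *
c=r.camera('wrist');a=c['img'][195:270,235:330]
cv2.imwrite('pics/w1c.png',cv2.resize(a[:,:,::-1],None,fx=6,fy=6,interpolation=cv2.INTER_CUBIC))
p=ray(c,281,231,.07);print(p,delta([p[0],p[1],.019]))
```

```text
[0.60349242 0.1264845  0.07      ] [-0.0035 -0.0003  0.1217]
```

View pics/w1c.png

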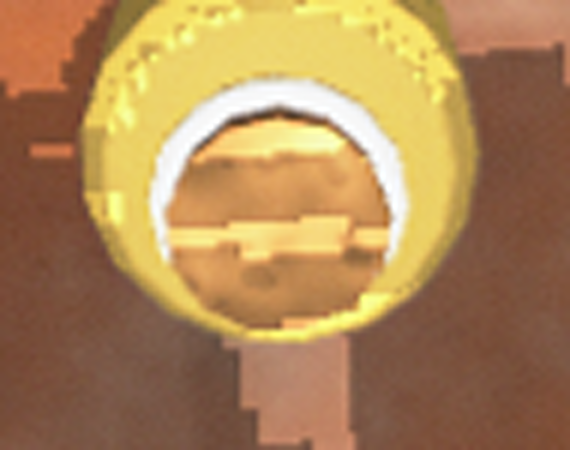

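The enlarged crop puts the straw jar's cork disc centre at (281.4,231.7). Descending and gripping.

```bash
python3 -m jog '[[-0.004,0,0.04,0,0.075],[-0.004,0,0.08,0,0.075],[-0.004,0,0.11,0,0.075],[-0.004,0,0.122,0,0.075],[-0.004,0,0.122,0,0.075],[-0.004,0,0.122,0,0.03],[-0.004,0,0.122,0,0.03],[-0.004,0,0.122,0,0.03],[-0.004,0,0.122,0,0.03],[-0.004,0,0.122,0,0.03],[-0.004,0,0.08,0,0.03],[-0.004,0,0.02,0,0.03]]' 20
python3 - <<'E'
from h import *
print(delta([.511,-.396,.16]),yaw())
E
```

```text
time: 3.9
ee_pos: [0.6026, 0.1248, 0.1094]
eef_rot: [0.034, 0.999, -0.001, -0.002]
ft_force: [0.8, 0.5, -1.4]
width: 0.0492
grip_force: 20.0
[ 0.0563 -0.5259 -0.0493] 86.11615539636908
```

Straw is held (49 mm opening). I'll carry it beside the board and measure the recesses with the wrist camera.

```bash
python3 -m jog '[[0,-0.04,-0.03,0,0.03],[0,-0.09,-0.06,0,0.03],[0,-0.14,-0.07,0,0.03],[0,-0.19,-0.07,0,0.03],[0,-0.24,-0.07,0,0.03],[0,-0.29,-0.07,0,0.03],[0,-0.34,-0.07,0,0.03],[0.005,-0.38,-0.07,0,0.03],[0.005,-0.41,-0.07,0,0.03],[0.005,-0.41,-0.07,0,0.03],[0.005,-0.41,-0.07,0,0.03],[0.005,-0.41,-0.07,0,0.03]]' 20
python3 - <<'E'
from h import *
c=r.camera('wrist');save(c,'w2');print(yaw())
for p in [(.524,-.18,.022),(.519,-.252,.022),(.515,-.324,.022),(.511,-.396,.022)]: print(proj(c,p))
E
```

```text
time: 5.1
ee_pos: [0.5721, -0.2819, 0.1801]
eef_rot: [0.033, 0.999, 0.001, -0.0]
ft_force: [-0.3, 0.6, -1.2]
width: 0.049
grip_force: 20.0
86.24466955444863
[398.6538945  130.50034286]
[312.97465429 130.2849817 ]
[227.38679677 131.27810244]
[141.91763679 132.26984588]
```

View pics/w2.png

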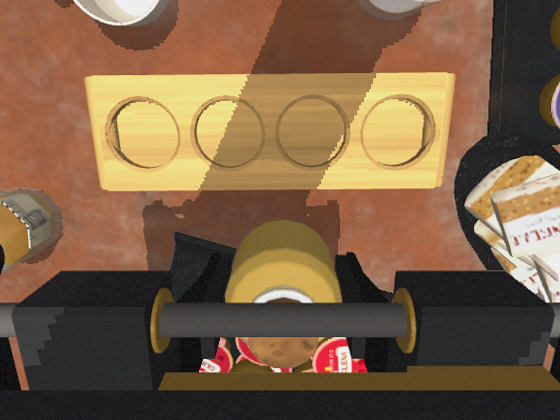

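Wrist view: the mouths of the four recesses are centred at about (142.5,133), (228.5,132.5), (312.5,131.5) and (398,131), matching the top-camera estimate. The straw jar hangs upright at the bottom middle.

Run:
```python
from h import *
c=r.camera('wrist');g=cv2.cvtColor(c['img'],cv2.COLOR_RGB2GRAY)
h=cv2.HoughCircles(g[70:195,85:460],cv2.HOUGH_GRADIENT_ALT,1,50,param1=150,param2=.6,minRadius=31,maxRadius=42)
print(None if h is None else np.round(h[0]+[85,70,0],1).tolist())
P=np.array([ray(c,u,v,.022)[:2] for u,v in [(398,131),(312.5,131.5),(228.5,132.5),(142.5,133)]])
t=np.array([.108,.036,-.036,-.108]);m=P.mean(0);d=(t@(P-m));L=np.linalg.norm(d)/(t@t);d/=np.linalg.norm(d)
Q=m+np.outer(t,d);print('centre',m,'dir deg',np.degrees(np.arctan2(d[1],d[0])),'scale',L);print(np.round(Q,4).tolist())
open('board.txt','w').write(repr(Q.tolist()));print('to straw slot',delta([*Q[3],.029]))
```

```text
[[312.0, 133.0, 35.8], [229.0, 134.0, 35.4], [143.0, 134.0, 35.8], [397.0, 132.0, 36.2]]
centre [ 0.51816167 -0.28781034] dir deg 86.65983067236628 scale 0.9963909713998313
[[0.5245, -0.18], [0.5203, -0.2519], [0.5161, -0.3237], [0.5119, -0.3956]]
to straw slot [ 0.0528 -0.1177  0.1512]
```

```bash
python3 -m jog '[[0.02,-0.045,0,0,0.03],[0.04,-0.09,0,0,0.03],[0.053,-0.118,0,0,0.03],[0.053,-0.118,0,0,0.03],[0.053,-0.118,0,0,0.03],[0.053,-0.118,0.04,0,0.03],[0.053,-0.118,0.08,0,0.03],[0.053,-0.118,0.105,0,0.03],[0.053,-0.118,0.105,0,0.03],[0.053,-0.118,0.105,0,0.03]]' 20
python3 - <<'E'
from h import *
c=r.camera('wrist');save(c,'w3');print(delta([.5119,-.3956,.029]))
E
```

```text
time: 6.2
ee_pos: [0.5121, -0.3964, 0.0761]
eef_rot: [0.033, 0.999, 0.0, 0.0]
ft_force: [0.5, -0.3, -0.8]
width: 0.0492
grip_force: 20.0
[0.0006 0.0016 0.0481]
```

View pics/w3.png

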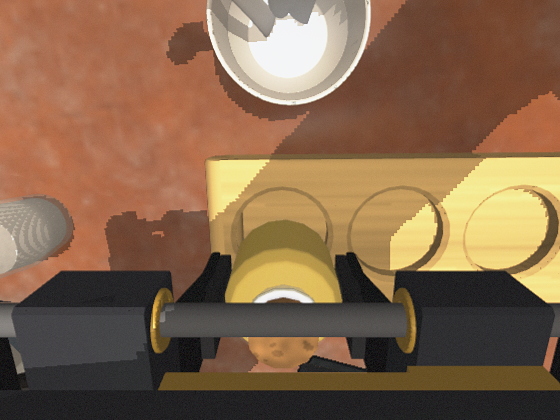

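The straw jar at (283,260) is centred over the end recess at (282,230), and the cup is well clear at the top. Lowering, releasing and retreating.

```bash
python3 -m jog '[[0,0.001,0.02,0,0.03],[0,0.001,0.035,0,0.03],[0,0.001,0.045,0,0.03],[0,0.001,0.048,0,0.03],[0,0.001,0.048,0,0.03],[0,0.001,0.048,0,0.03]]' 20
```

```text
time: 6.85
ee_pos: [0.5114, -0.3967, 0.0286]
eef_rot: [0.034, 0.999, 0.0, 0.001]
ft_force: [-2.4, 2.3, 5.3]
width: 0.0491
grip_force: 20.0
```

```bash
python3 -m jog '[[0,0,0,0,0.08],[0,0,0,0,0.08],[0,0,0,0,0.08],[0,0,0,0,0.08],[0,0,-0.04,0,0.08],[0,0,-0.09,0,0.08],[0,0.04,-0.14,0.1,0.08],[0,0.09,-0.14,0.25,0.08],[0,0.14,-0.14,0.4,0.08],[0,0.19,-0.14,0.5,0.08],[0,0.24,-0.14,0.6,0.08],[0,0.29,-0.14,0.7,0.08]]'
python3 - <<'E'
from h import *
p=ray(r.camera('top'),0,0,0)
Q=eval(open('board.txt').read())
c=r.camera('wrist');save(c,'w4');print(yaw(),r.read_state()['ee_pos'],[proj(c,[.5119,-.3956,z]).round() for z in (.01,.08)])
print([(d['p'],d['position'][0]*560,d['position'][1]*420) for d in r.recognise('top','honey_straw')],proj(r.camera('top'),[.5119,-.3956,.05]))
print(delta([.534,.318,.17]))
E
```

```text
time: 8.05
ee_pos: [0.5292, -0.1222, 0.1676]
eef_rot: [0.377, 0.926, 0.0, 0.0]
ft_force: [0.5, 0.3, 0.9]
width: 0.0799
grip_force: 0.0
46.31631579014362 [ 0.53044806 -0.11580799  0.16718652] [array([ 72., 370.]), array([ 27., 428.])]
[(0.86, 421.512, 220.584)] [420.45217759 220.0485522 ]
[ 0.3018  0.3214 -0.0024]
```

```bash
python3 -m jog '[[0.035,0.035,0,0.1,0.08],[0.07,0.07,0,0.2,0.08],[0.1,0.107,0,0.3,0.08],[0.135,0.145,0,0.4,0.08],[0.17,0.18,0,0.5,0.08],[0.2,0.215,0,0.6,0.08],[0.24,0.25,0,0.7,0.08],[0.27,0.285,0.02,0.8,0.08],[0.302,0.32,0.027,0.87,0.08],[0.302,0.321,0.027,0.87,0.08],[0.302,0.321,0.027,0.87,0.08],[0.302,0.321,0.027,0.87,0.08]]'
python3 - <<'E'
from h import *
c=r.camera('wrist');save(c,'w4');print(yaw(),r.read_state()['ee_pos'],proj(c,[.534,.318,.07]))
a=c['img'][180:300,220:350]
cv2.imwrite('pics/w4c.png',cv2.resize(a[:,:,::-1],None,fx=5,fy=5,interpolation=cv2.INTER_CUBIC))
E
```

```text
time: 9.45
ee_pos: [0.5364, 0.314, 0.1405]
eef_rot: [0.731, 0.682, -0.0, 0.001]
ft_force: [-0.2, -0.8, 0.2]
width: 0.0795
grip_force: 0.0
-4.004121251240744 [0.53637701 0.31400744 0.14079054] [279.05869282 221.10581316]
```

View pics/w4c.png

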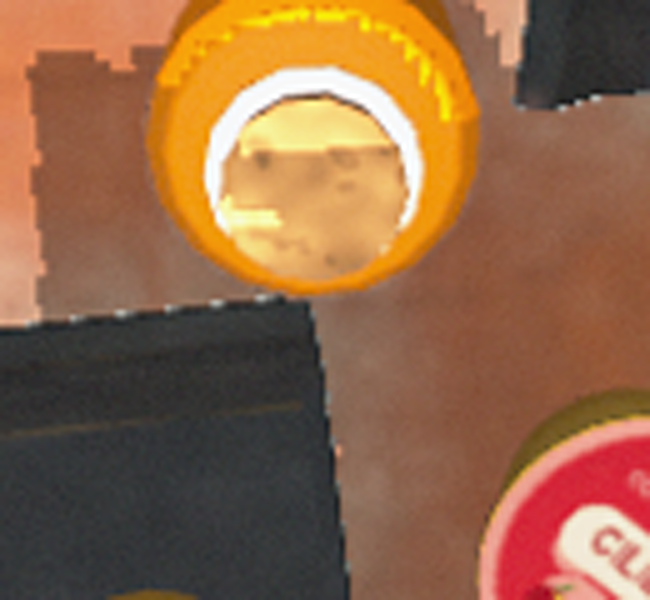

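The amber jar's cork is centred at (282.8,218), clear of the tray corner and the red cupcake.

Run:
```python
from h import *
c=r.camera('wrist');p=ray(c,282.8,218,.07);print(p,delta([p[0],p[1],.019]))
```

```text
[0.53656593 0.31990869 0.07      ] [ 5.700e-03 -1.000e-04  1.219e-01]
```

```bash
python3 -m jog '[[0.006,0,0.04,0,0.08],[0.006,0,0.08,0,0.08],[0.006,0,0.11,0,0.08],[0.006,0,0.122,0,0.08],[0.006,0,0.122,0,0.08],[0.006,0,0.122,0,0.03],[0.006,0,0.122,0,0.03],[0.006,0,0.122,0,0.03],[0.006,0,0.122,0,0.03],[0.006,0,0.122,0,0.03],[0.006,0,0.08,0,0.03],[0.006,0,0.03,0,0.03]]' 20
python3 - <<'E'
from h import *
print(delta([.5161,-.3237,.16]),yaw())
E
```

```text
time: 10.75
ee_pos: [0.535, 0.3203, 0.1106]
eef_rot: [0.731, 0.682, -0.002, 0.0]
ft_force: [0.5, 1.5, -1.2]
width: 0.0488
grip_force: 20.0
[-0.6438  0.0254 -0.0479] -3.9555195815134967
```

```bash
python3 -m jog '[[-0.03,0,-0.03,0,0.03],[-0.08,0,-0.05,0,0.03],[-0.13,0,-0.06,0,0.03],[-0.18,0,-0.06,0,0.03],[-0.23,0.01,-0.06,0,0.03],[-0.28,0.01,-0.06,0,0.03],[-0.33,0.01,-0.06,0,0.03],[-0.38,0.02,-0.06,0,0.03],[-0.43,0.02,-0.06,0,0.03],[-0.48,0.02,-0.06,0,0.03],[-0.53,0.025,-0.06,0,0.03],[-0.56,0.025,-0.06,0,0.03]]'
python3 - <<'E'
from h import *
Q=eval(open('board.txt').read());print(yaw())
c=r.camera('wrist');save(c,'w5');g=cv2.cvtColor(c['img'],cv2.COLOR_RGB2GRAY)
h=cv2.HoughCircles(g,cv2.HOUGH_GRADIENT_ALT,1,50,param1=150,param2=.6,minRadius=28,maxRadius=45)
print(None if h is None else np.round(h[0],1).tolist())
print([np.round(proj(c,[*q,z]),1).tolist() for q in Q for z in (.022,.08)])
print(delta([*Q[2],.16]),delta([*Q[2],.029]))
E
```

```text
time: 11.95
ee_pos: [0.5214, -0.2424, 0.1712]
eef_rot: [0.732, 0.682, 0.0, 0.001]
ft_force: [-0.4, 0.0, -0.4]
width: 0.0492
grip_force: 20.0
-4.0565155364879
[[283.0, 122.0, 36.599998474121094], [284.0, 203.0, 33.0], [135.0, 135.0, 39.400001525878906], [547.0, 183.0, 33.5], [486.0, 242.0, 31.399999618530273], [283.0, 325.0, 32.70000076293945]]
[[281.2, 122.1], [280.9, 127.5], [282.4, 207.1], [282.4, 229.6], [283.5, 281.7], [283.6, 316.9], [284.4, 347.7], [284.7, 392.4]]
[-0.0754  0.0022  0.0117] [-0.0749  0.002   0.1427]
```

View pics/w5.png

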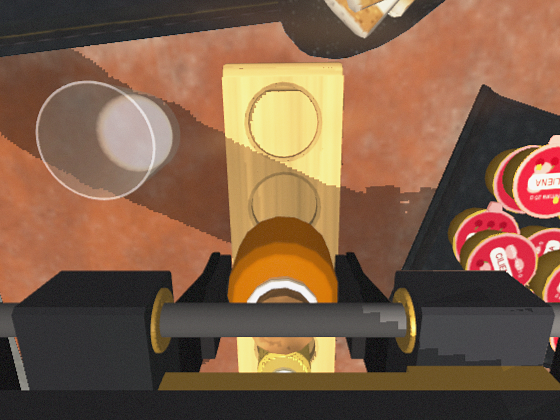

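The wrist view shows amber held over the board, a free recess at (283.5,120) that matches its projection within 2 px, the glass clear at left, and straw seated beyond at (285,380). Moving over slot 2 and lowering.

```bash
python3 -m jog '[[-0.04,0.003,0,0,0.03],[-0.074,0.003,0,0,0.03],[-0.074,0.003,0,0,0.03],[-0.074,0.003,0,0,0.03],[-0.074,0.003,0.04,0,0.03],[-0.074,0.003,0.08,0,0.03],[-0.074,0.003,0.11,0,0.03],[-0.074,0.003,0.13,0,0.03],[-0.074,0.003,0.14,0,0.03],[-0.074,0.003,0.143,0,0.03],[-0.074,0.003,0.143,0,0.03],[-0.074,0.003,0.143,0,0.03]]'
```

```text
time: 13.2
ee_pos: [0.5204, -0.3135, 0.0293]
eef_rot: [0.731, 0.683, -0.0, 0.001]
ft_force: [-7.6, -4.3, 12.9]
width: 0.0487
grip_force: 20.0
```

Run:
```python
from h import *
c=r.camera('wrist');s=r.read_state();save(c,'w6');print(s['ee_pos'],s['ft_force'],s['torque'],yaw(),delta([.5161,-.3237,.029]))
```

```text
[ 0.5203878  -0.31348741  0.02929941] [-6.76556044 -4.78489246 12.90381311] [-1.10101818  1.74395213 -0.04603009] -3.895117804074449 [-0.0105 -0.0036  0.0003]
```

View pics/w6.png

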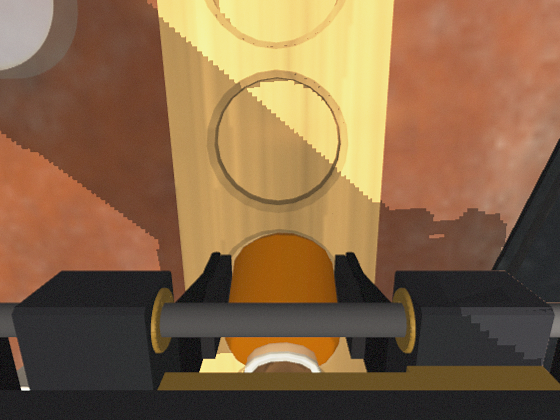

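The jar came in about 10 mm short in y and is resting on the rim: next recess at (279,137), fingers' midline at column 283. I'll lift, then correct from measured values.

```bash
python3 -m jog '[[0,0,-0.015,0,0.03],[-0.004,-0.002,-0.03,0,0.03],[-0.01,-0.004,-0.03,0,0.03],[-0.01,-0.004,-0.03,0,0.03],[-0.01,-0.004,-0.03,0,0.03]]'
python3 - <<'E'
from h import *
c=r.camera('wrist');s=r.read_state();save(c,'w7')
g=cv2.cvtColor(c['img'],cv2.COLOR_RGB2GRAY)
h=cv2.HoughCircles(g[:250],cv2.HOUGH_GRADIENT_ALT,1,50,param1=150,param2=.6,minRadius=40,maxRadius=75)
print(None if h is None else np.round(h[0],1).tolist())
Q=eval(open('board.txt').read())
print([np.round(proj(c,[*q,z]),1).tolist() for q in Q for z in (.022,.012)])
print(s['ee_pos'],s['ft_force'],yaw(),delta([*Q[2],.029]))
E
```

```text
time: 13.75
ee_pos: [0.516, -0.3214, 0.057]
eef_rot: [0.73, 0.683, 0.0, -0.0]
ft_force: [-0.3, 0.4, -2.4]
width: 0.0491
grip_force: 20.0
[[288.0, 120.0, 55.0], [288.0, 120.0, 63.29999923706055]]
[[280.8, -39.9], [281.0, -32.6], [282.4, 121.5], [282.5, 120.4], [283.7, 251.1], [283.7, 244.5], [284.7, 357.5], [284.6, 347.3]]
[ 0.51599539 -0.32120051  0.05678145] [ 0.02830169  0.25236628 -2.15657555] -3.8321403945573866 [-0.0026  0.0003  0.0278]
```

View pics/w7.png

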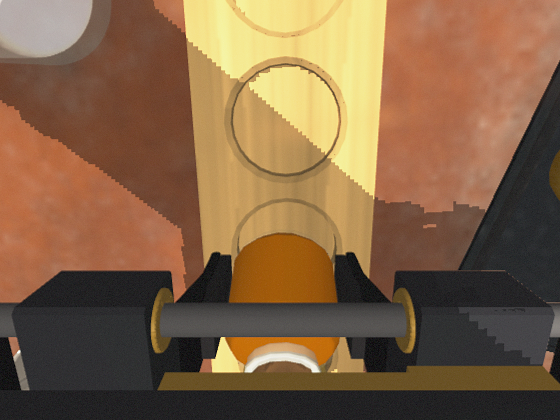

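Run:
```python
from h import *
c=r.camera('wrist');s=r.read_state();M=R.from_quat(s['eef_rot']).as_matrix()
def v(x,h): return proj(c,np.array(s['ee_pos'])+M@[x,0,-h])[1]
for off,th in [(.019,0),(.007,0),(.019,.2),(.019,-.2),(.010,.1),(.010,-.1),(.010,-.2),(.013,-.2)]:
    f=lambda x,z:(x*np.cos(th)-(z-.038)*np.sin(th), x*np.sin(th)+(z-.038)*np.cos(th)+.038-off)
    print(off,th,'wall bottom',v(*f(.025,.008)),'wall top',v(*f(.025,.046)),'neck',v(*f(.015,.056)),'corktop far/near',v(*f(.013,.07)),v(*f(-.013,.07)))
a=c['img'][220:395,200:370];cv2.imwrite('pics/w7c.png',cv2.resize(a[:,:,::-1],None,fx=3.4,fy=3.4,interpolation=cv2.INTER_CUBIC))
```

```text
0.019 0 wall bottom 218.33620896286615 wall top 248.36523822589686 neck 283.66017922989687 corktop far/near 308.735366293836 372.6907260556835
0.007 0 wall bottom 226.43120461033865 wall top 261.2432827424423 neck 300.4051011609554 corktop far/near 329.8819471389884 398.5543004228812
0.019 0.2 wall bottom 210.91492230405171 wall top 258.3582773267983 neck 296.5182457168549 corktop far/near 329.0952195438377 380.22099996157147
0.019 -0.2 wall bottom 227.8567408929406 wall top 240.93813098972663 neck 271.6530487891255 corktop far/near 287.89034584476576 360.8336890254442
0.01 0.1 wall bottom 220.22048097135354 wall top 262.9594023477546 neck 302.8096735989966 corktop far/near 335.3210807201191 395.90511941430873
0.01 -0.1 wall bottom 228.9463490304434 wall top 253.37047007172706 neck 289.2881423537622 corktop far/near 312.9199370229105 386.17335255870034
0.01 -0.2 wall bottom 234.0831380653635 wall top 249.63275858422202 neck 282.9429225128117 corktop far/near 301.6735961919687 379.5335220389088
0.013 -0.2 wall bottom 231.94212646299673 wall top 246.61896407929066 neck 279.01953273867605 corktop far/near 296.86155194021757 373.01090766595354
```

View pics/w7c.png

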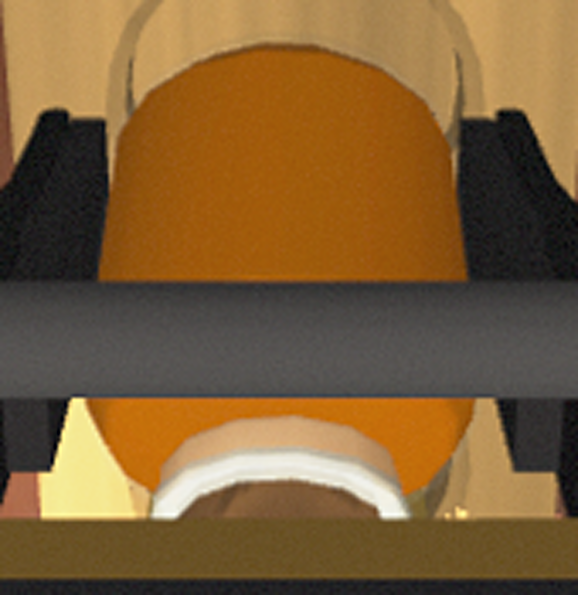

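Amber got tilted in the grip by the rim contact: in the crop the neck base is at row 343, where it should be at about 284. There is free worktop between the cup and the glass, on the robot's side of the board. I'll set it down there to square it up, then regrasp.

```bash
python3 -m jog '[[0,0,-0.03,0,0.03],[0,0,-0.05,0,0.03],[0,0,-0.05,0,0.03]]'
python3 - <<'E'
from h import *
t=r.camera('top');print(ray(t,349,260,.05),ray(t,422,261,.05));print(delta([.4,-.287,.04]),r.read_state()['ee_pos'])
a=t['img'][200:300,320:460];cv2.imwrite('pics/t7.png',cv2.resize(a[:,:,::-1],None,fx=5,fy=5,interpolation=cv2.INTER_CUBIC))
E
```

```text
time: 14.15
ee_pos: [0.5176, -0.3223, 0.1096]
eef_rot: [0.73, 0.683, 0.001, 0.002]
ft_force: [0.2, 0.2, -1.8]
width: 0.049
grip_force: 20.0
[ 0.40013102 -0.18122813  0.05      ] [ 0.3922577  -0.39335605  0.05      ]
[ 0.0268 -0.1191  0.0677] [ 0.51690701 -0.32169607  0.10787372]
```

View pics/t7.png

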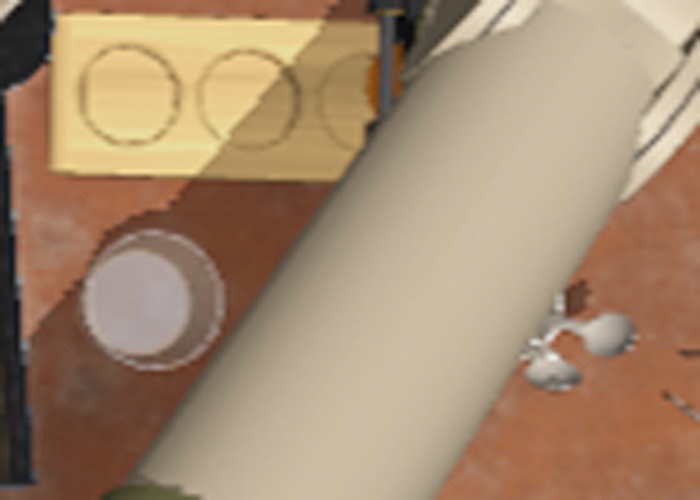

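The top crop shows the glass at (150,300), the spoons at (580,340), and open worktop between them.

```bash
python3 -m jog '[[0.015,-0.045,0,0,0.03],[0.028,-0.09,0,0,0.03],[0.028,-0.104,0,0,0.03],[0.028,-0.104,0,0,0.03],[0.028,-0.104,0.04,0,0.03],[0.028,-0.104,0.067,0,0.03],[0.028,-0.104,0.067,0,0.03],[0.028,-0.104,0.067,0,0.03]]'
python3 -m jog '[[0,0,0.007,0,0.03],[0,0,0.014,0,0.03],[0,0,0.014,0,0.03],[0,0,0.014,0,0.03]]'
```

```text
time: 15.0
ee_pos: [0.4146, -0.287, 0.0403]
eef_rot: [0.73, 0.683, -0.001, -0.0]
ft_force: [-0.0, -0.7, -1.1]
width: 0.0491
grip_force: 20.0
time: 15.4
ee_pos: [0.4145, -0.2868, 0.0265]
eef_rot: [0.73, 0.683, 0.0, 0.0]
ft_force: [0.3, -0.8, -1.7]
width: 0.0486
grip_force: 20.0
```

```bash
python3 -m jog '[[0,0,0.004,0,0.03],[0,0,0.008,0,0.03],[0,0,0.008,0,0.03]]'
python3 -m jog '[[0,0,0.003,0,0.03],[0,0,0.005,0,0.03],[0,0,0.005,0,0.03]]'
```

```text
time: 15.7
ee_pos: [0.415, -0.2868, 0.0187]
eef_rot: [0.73, 0.683, 0.0, 0.0]
ft_force: [0.1, 2.0, 6.0]
width: 0.0493
grip_force: 20.0
time: 16.0
ee_pos: [0.4151, -0.2865, 0.0144]
eef_rot: [0.73, 0.683, 0.001, -0.0]
ft_force: [-3.9, 5.0, 19.6]
width: 0.049
grip_force: 20.0
```

Run:
```python
from h import *
c=r.camera('wrist');a=c['img'][220:395,170:400];cv2.imwrite('pics/w8.png',cv2.resize(a[:,:,::-1],None,fx=2.5,fy=2.5,interpolation=cv2.INTER_CUBIC))
```

```text
(no output)
```

View pics/w8.png

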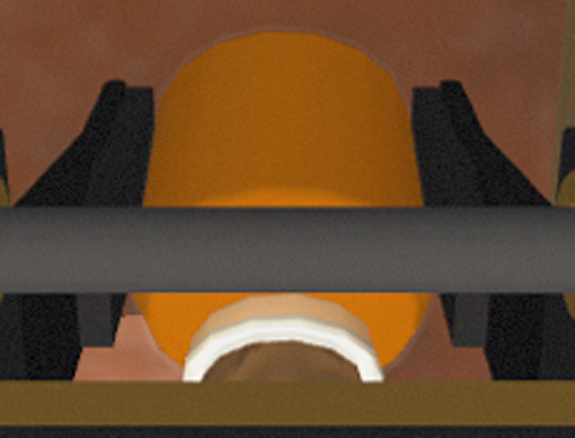

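Run:
```python
from h import *
from scipy.optimize import least_squares
c=r.camera('wrist');s=r.read_state();M=R.from_quat(s['eef_rot']).as_matrix()
def v(x,h): return proj(c,np.array(s['ee_pos'])+M@[x,0,-h])[1]
def mod(p):
    dx,off,th=p
    f=lambda x,z:v(dx+x*np.cos(th)-(z-.038)*np.sin(th), x*np.sin(th)+(z-.038)*np.cos(th)+.038-off)
    return np.array([f(.025,.008),f(.025,.046),f(.015,.054)])
for o in ([232,296,337],[232,294,334],[234,297,339]):
    q=least_squares(lambda p:mod(p)-o,[0,.01,.1],x_scale=[.01,.01,.1]).x;print(np.round(q,4),mod(q))
print(s['ee_pos'])
```

```text
[-0.0029 -0.0026  0.2276] [232. 296. 337.]
[-3.900e-03  2.000e-04  2.228e-01] [232. 294. 334.]
[-0.0025 -0.0053  0.2001] [234. 297. 339.]
[ 0.41514243 -0.28648093  0.01444596]
```

Tilt is about 0.2 rad, well under the tipping angle, so releasing here lets it settle upright.

```bash
python3 -m jog '[[0,0,-0.002,0,0.03],[0,0,-0.002,0,0.052],[0,0,-0.002,0,0.056],[0,0,-0.002,0,0.07],[0,0,-0.002,0,0.08],[0,0,-0.002,0,0.08],[0,0,-0.04,0,0.08],[0,0,-0.09,0,0.08],[0,0,-0.127,0,0.08],[0,0,-0.127,0,0.08],[0,0,-0.127,0,0.08]]'
python3 - <<'E'
from h import *
c=r.camera('wrist');save(c,'w9')
s=r.read_state();print(s['ee_pos'],proj(c,[s['ee_pos'][0],s['ee_pos'][1],.07]))
E
```

```text
time: 17.2
ee_pos: [0.4149, -0.2867, 0.1409]
eef_rot: [0.73, 0.683, 0.001, 0.001]
ft_force: [0.3, -0.9, -0.5]
width: 0.0799
grip_force: 0.0
[ 0.41422034 -0.28635234  0.13993037] [281.99462517 226.14054118]
```

View pics/w9.png

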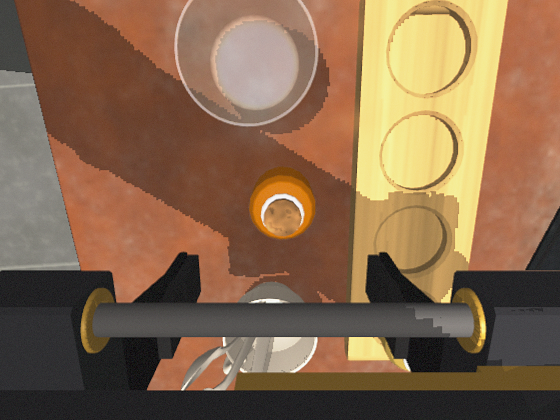

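Amber stands upright again at cork (282,216). The recess mouths show at (432,50), (421,150) and (412,240), and the cup and glass are in place. The miss came from measuring before the arm had settled; I'll add settle rows from now on. That uses up my picture views, so I'll measure numerically from here.

```bash
cat >> h.py <<'E'
def cork(c,xy,r0=34,z=.07):
    "cork centre near world xy: bright neck ring + cork, by Hough on an enlarged crop"
    u,v=proj(c,[*xy,z]);k=4;x0,y0=int(u)-r0,int(v)-r0
    g=cv2.cvtColor(cv2.resize(c['img'][y0:y0+2*r0,x0:x0+2*r0],None,fx=k,fy=k,interpolation=cv2.INTER_CUBIC),cv2.COLOR_RGB2GRAY)
    g=cv2.GaussianBlur(g,(0,0),2)
    h=cv2.HoughCircles(g,cv2.HOUGH_GRADIENT,1,8,param1=120,param2=12,minRadius=17*k,maxRadius=23*k)
    return [] if h is None else [(round(a/k+x0,1),round(b/k+y0,1),round(q/k,1)) for a,b,q in h[0][:5]]
def ringwhite(c,xy,r0=30,z=.07):
    u,v=proj(c,[*xy,z]);yy,xx=np.mgrid[:420,:560];a=c['img'].astype(int)
    m=((xx-u)**2+(yy-v)**2<r0**2)&(a.min(2)>200)
    return xx[m].min(),xx[m].max(),yy[m].min(),yy[m].max(),m.sum()
E
python3 - <<'E'
from h import *
c=r.camera('wrist');p=ray(c,282,216,.07);print(p,cork(c,p[:2]),ringwhite(c,p[:2]))
old=dict(c)
for n,(u,v) in {'w1':(281.4,231.7),'w4':(282.8,218)}.items():
    c['img']=cv2.imread(f'pics/{n}.png')[:,:,::-1];q=ray(c,u,v,.07);print(n,cork(c,q[:2]),ringwhite(c,q[:2]))
c=r.camera('wrist')
g=cv2.cvtColor(c['img'],cv2.COLOR_RGB2GRAY)[0:290,365:480]
h=cv2.HoughCircles(g,cv2.HOUGH_GRADIENT_ALT,1,40,param1=150,param2=.5,minRadius=30,maxRadius=48);print(None if h is None else h[0]+[365,0,0])
for u,v in [(432,50),(421,150),(412,240)]: print(ray(c,u,v,.022))
print(delta([p[0],p[1],.019]))
E
```

```text
[ 0.41393801 -0.27869525  0.07      ] [(np.float32(283.4), np.float32(215.9), np.float32(21.4)), (np.float32(283.9), np.float32(217.9), np.float32(18.7)), (np.float32(281.9), np.float32(219.4), np.float32(20.8)), (np.float32(286.1), np.float32(219.1), np.float32(21.2)), (np.float32(280.9), np.float32(214.9), np.float32(18.9))] (np.int64(262), np.int64(304), np.int64(195), np.int64(225), np.int64(236))
w1 [(np.float32(281.9), np.float32(231.9), np.float32(18.9)), (np.float32(281.9), np.float32(234.6), np.float32(19.7)), (np.float32(279.9), np.float32(231.9), np.float32(17.4)), (np.float32(284.1), np.float32(232.9), np.float32(21.1)), (np.float32(281.9), np.float32(229.6), np.float32(17.2))] (np.int64(260), np.int64(302), np.int64(209), np.int64(237), np.int64(262))
w4 [(np.float32(282.4), np.float32(214.9), np.float32(21.6)), (np.float32(282.6), np.float32(218.6), np.float32(18.6)), (np.float32(284.4), np.float32(214.1), np.float32(20.0)), (np.float32(279.6), np.float32(218.1), np.float32(21.5)), (np.float32(279.6), np.float32(214.1), np.float32(18.8))] (np.int64(261), np.int64(303), np.int64(194), np.int64(225), np.int64(294))
[[422.         151.          39.03964615]
 [431.          50.          42.40581512]
 [413.         244.          35.85213852]]
[ 0.52403647 -0.18033207  0.022     ]
[ 0.5192105  -0.24900974  0.022     ]
[ 0.51489668 -0.32068593  0.022     ]
[ 0.0075 -0.      0.1202]
```

```bash
python3 -m jog '[[0.0065,0,0.04,0,0.08],[0.0065,0,0.08,0,0.08],[0.0065,0,0.11,0,0.08],[0.0065,0,0.121,0,0.08],[0.0065,0,0.121,0,0.08],[0.0065,0,0.121,0,0.03],[0.0065,0,0.121,0,0.03],[0.0065,0,0.121,0,0.03],[0.0065,0,0.121,0,0.03],[0.0065,0,0.121,0,0.03],[0.0065,0,0.08,0,0.03],[0.0065,0,0.03,0,0.03]]' 25
python3 -m jog '[[0,0,0,0,0.03],[0,0,0,0,0.03],[0,0,0,0,0.03]]'
python3 - <<'E'
from h import *
print(r.read_state()['ee_pos'],delta([.5176,-.323,.109]),yaw())
E
```

```text
time: 18.55
ee_pos: [0.4131, -0.2796, 0.1099]
eef_rot: [0.73, 0.683, -0.002, -0.002]
ft_force: [2.1, -0.3, -1.2]
width: 0.0491
grip_force: 25.0
time: 18.85
ee_pos: [0.4142, -0.2796, 0.1093]
eef_rot: [0.73, 0.683, -0.0, -0.001]
ft_force: [-0.3, -0.4, -2.0]
width: 0.0493
grip_force: 25.0
[ 0.41415702 -0.27960438  0.10933226] [-3.640e-02  1.061e-01  1.000e-04] -3.818797895992931
```

```bash
python3 -m jog '[[-0.01,0.04,0,0,0.03],[-0.03,0.09,0,0,0.03],[-0.036,0.106,0,0,0.03],[-0.036,0.106,0.04,0,0.03],[-0.036,0.106,0.06,0,0.03],[-0.036,0.106,0.06,0,0.03],[-0.036,0.106,0.06,0,0.03],[-0.036,0.106,0.06,0,0.03],[-0.036,0.106,0.06,0,0.03]]'
python3 - <<'E'
from h import *
c=r.camera('wrist');print(r.read_state()['ee_pos'],delta([.5176,-.323,.029]))
g=cv2.cvtColor(c['img'],cv2.COLOR_RGB2GRAY)[0:250,180:400]
h=cv2.HoughCircles(g,cv2.HOUGH_GRADIENT_ALT,1,40,param1=150,param2=.5,minRadius=40,maxRadius=75);print(None if h is None else h[0]+[180,0,0])
Q=eval(open('board.txt').read());print([np.round(proj(c,[*q,z]),1).tolist() for q in Q[:3] for z in (.022,.012)])
E
```

```text
time: 19.75
ee_pos: [0.5188, -0.3236, 0.0516]
eef_rot: [0.73, 0.683, 0.001, 0.001]
ft_force: [0.7, -0.5, -0.7]
width: 0.0493
grip_force: 25.0
[ 0.51874248 -0.32343766  0.05145993] [ 0.0004 -0.0012  0.0225]
[[281.         114.          62.73903656]
 [281.         114.          55.24142075]]
[[274.1, -49.6], [274.5, -41.4], [276.4, 118.1], [276.7, 117.1], [278.3, 251.6], [278.5, 244.8]]
```

```bash
python3 -m jog '[[0.0012,-0.001,0.01,0,0.03],[0.0012,-0.001,0.017,0,0.03],[0.0012,-0.001,0.021,0,0.03],[0.0012,-0.001,0.022,0,0.03],[0.0012,-0.001,0.022,0,0.03],[0.0012,-0.001,0.022,0,0.03]]'
```

```text
time: 20.4
ee_pos: [0.5169, -0.3218, 0.0292]
eef_rot: [0.73, 0.683, 0.0, -0.001]
ft_force: [-6.2, 6.0, 14.7]
width: 0.0491
grip_force: 25.0
```

```bash
python3 -m jog '[[0,0,-0.001,0,0.055],[0,0,-0.001,0,0.075],[0,0,-0.001,0,0.08],[0,0,-0.001,0,0.08],[0,0,-0.04,0,0.08],[0,0,-0.09,0,0.08],[0,0,-0.111,0,0.08],[0,0,-0.111,0,0.08],[0,0,-0.111,0,0.08],[0,0,-0.111,0,0.08]]'
python3 - <<'E'
from h import *
c=r.camera('wrist');s=r.read_state();print(s['ee_pos'])
Q=eval(open('board.txt').read())
for q in (Q[2],):
  print(proj(c,[*q,.08]),ringwhite(c,q,z=.08),cork(c,q,z=.08)[:3])
for z in (.08,.092): print(z,abs(proj(c,[Q[2][0]+.015,Q[2][1],z])-proj(c,[Q[2][0]-.015,Q[2][1],z]))[0])
g=cv2.cvtColor(c['img'],cv2.COLOR_RGB2GRAY)[0:250,180:400]
h=cv2.HoughCircles(g,cv2.HOUGH_GRADIENT_ALT,1,40,param1=150,param2=.5,minRadius=28,maxRadius=60);print(None if h is None else h[0]+[180,0,0])
print([np.round(proj(c,[*q,z]),1).tolist() for q in Q for z in (.022,)])
sc=r.camera('scene');save(sc,'s10');print([(n,proj(sc,[*Q[i],.045])) for n,i in (('straw',3),('amber',2))],[(l,[(d['p'],d['position'][0]*560,d['position'][1]*420) for d in r.recognise('scene',l)]) for l in ('honey_straw','honey_amber')])
E
```

```text
time: 21.4
ee_pos: [0.5167, -0.3214, 0.1379]
eef_rot: [0.73, 0.683, -0.0, -0.001]
ft_force: [-0.6, 0.2, -0.5]
width: 0.0801
grip_force: 0.0
[ 0.51661782 -0.32148215  0.13790471]
[282.66908464 236.87500154] (np.int64(261), np.int64(305), np.int64(209), np.int64(240), np.int64(253)) [(np.float32(283.6), np.float32(230.6), np.float32(22.3)), (np.float32(283.6), np.float32(233.1), np.float32(19.6)), (np.float32(286.6), np.float32(234.9), np.float32(22.8))]
0.08 47.52260333898454
0.092 49.971582798410054
[[283.         111.          41.46557236]
 [283.         210.          36.82902527]
 [283.           8.          44.49773407]]
[[280.9, 3.5], [282.0, 115.0], [282.9, 210.4], [283.7, 293.0]]
[('straw', array([408.63035704, 264.4174257 ])), ('amber', array([383.35784895, 252.9012575 ]))] [('honey_straw', [(0.74, 406.28000000000003, 263.508)]), ('honey_amber', [(0.7, 381.528, 253.596)])]
```

Amber is seated: ring width fits a cork at z=0.08 and it is centred within 2 mm. Now the red-brown jar.

```bash
python3 -m jog '[[0,0,-0.03,0,0.08],[0.05,-0.007,-0.03,0,0.08],[0.1,-0.014,-0.03,0,0.08],[0.15,-0.02,-0.03,0,0.08],[0.2,-0.028,-0.03,0,0.08],[0.25,-0.035,-0.03,0,0.08],[0.3,-0.042,-0.03,0,0.08],[0.35,-0.05,-0.03,0,0.08],[0.4,-0.056,-0.03,0,0.08],[0.45,-0.063,-0.03,0,0.08],[0.49,-0.07,-0.03,0,0.08],[0.49,-0.07,-0.03,0,0.08]]'
python3 -m jog '[[0.05,-0.007,0,0,0.08],[0.1,-0.014,0,0,0.08],[0.15,-0.021,0,-0.06,0.08],[0.2,-0.028,0,-0.12,0.08],[0.24,-0.033,0,-0.12,0.08],[0.252,-0.035,0,-0.12,0.08],[0.252,-0.035,0.03,-0.12,0.08],[0.252,-0.035,0.03,-0.12,0.08],[0.252,-0.035,0.03,-0.12,0.08],[0.252,-0.035,0.03,-0.12,0.08],[0.252,-0.035,0.03,-0.12,0.08]]'
python3 - <<'E'
from h import *
c=r.camera('wrist');save(c,'w11');s=r.read_state();print(s['ee_pos'],yaw(),proj(c,[.462,.426,.07]))
print(ringwhite(c,(.462,.426)),cork(c,(.462,.426)))
print([(d['p'],d['position'][0]*560,d['position'][1]*420) for d in r.recognise('wrist','honey_russet')])
E
```

```text
time: 22.8
ee_pos: [0.4784, 0.1783, 0.1688]
eef_rot: [0.727, 0.686, -0.0, -0.001]
ft_force: [-0.4, -0.1, 0.6]
width: 0.08
grip_force: 0.0
time: 23.9
ee_pos: [0.4629, 0.4252, 0.1408]
eef_rot: [0.688, 0.725, 0.001, -0.0]
ft_force: [-1.1, 0.3, 0.4]
width: 0.0803
grip_force: 0.0
[0.46276064 0.42531458 0.14063378] 2.999207352039233 [281.62028181 225.51407571]
(np.int64(265), np.int64(305), np.int64(198), np.int64(218), np.int64(146)) [(np.float32(285.4), np.float32(218.1), np.float32(21.4)), (np.float32(285.4), np.float32(220.9), np.float32(19.4)), (np.float32(285.9), np.float32(223.9), np.float32(20.1)), (np.float32(283.1), np.float32(216.6), np.float32(19.2)), (np.float32(287.4), np.float32(217.1), np.float32(19.5))]
[(0.89, 287.784, 204.41400000000002)]
```

Run:
```python
from h import *
c=r.camera('wrist');print(c['img'][188:194,280:290].reshape(-1,3).mean(0));p=ray(c,285.2,221.5,.07);print(p,delta([p[0],p[1],.019]))
```

```text
[115.36666667  61.05        41.13333333]
[0.46385447 0.42919538 0.07      ] [0.0036 0.0015 0.1212]
```

Red-brown colour confirmed (115,61,41). Grasping.

```bash
python3 -m jog '[[0.004,0.0015,0.04,0,0.08],[0.004,0.0015,0.08,0,0.08],[0.004,0.0015,0.11,0,0.08],[0.004,0.0015,0.121,0,0.08],[0.004,0.0015,0.121,0,0.08],[0.004,0.0015,0.121,0,0.03],[0.004,0.0015,0.121,0,0.03],[0.004,0.0015,0.121,0,0.03],[0.004,0.0015,0.121,0,0.03],[0.004,0.0015,0.121,0,0.03],[0.004,0.0015,0.08,0,0.03],[0.004,0.0015,0.03,0,0.03]]' 25
python3 -m jog '[[0,0,-0.03,0,0.03],[0,0,-0.06,0.12,0.03],[0,0,-0.06,0.12,0.03],[0,0,-0.06,0.12,0.03],[0,0,-0.06,0.12,0.03]]'
python3 - <<'E'
from h import *
print(r.read_state()['ee_pos'],delta([.5215,-.2505,.17]),yaw())
E
```

```text
time: 25.25
ee_pos: [0.462, 0.4281, 0.1082]
eef_rot: [0.688, 0.726, -0.003, 0.0]
ft_force: [1.0, 0.8, -1.6]
width: 0.0492
grip_force: 25.0
time: 25.75
ee_pos: [0.4627, 0.4289, 0.1678]
eef_rot: [0.73, 0.684, -0.001, 0.0]
ft_force: [-0.3, 0.4, -1.9]
width: 0.0491
grip_force: 25.0
[0.46273529 0.42891901 0.16784442] [-0.6741  0.1032 -0.0011] -3.763898115497584
```

```bash
python3 -m jog '[[-0.05,0.008,0,0,0.03],[-0.1,0.016,0,0,0.03],[-0.15,0.023,0,0,0.03],[-0.2,0.03,0,0,0.03],[-0.25,0.038,0,0,0.03],[-0.3,0.046,0,0,0.03],[-0.35,0.054,0,0,0.03],[-0.4,0.062,0,0,0.03],[-0.45,0.07,0,0,0.03],[-0.5,0.077,0,0,0.03],[-0.53,0.08,0,0,0.03],[-0.53,0.08,0,0,0.03]]'
python3 -m jog '[[-0.05,0.008,0,0,0.03],[-0.1,0.016,0,0,0.03],[-0.135,0.022,0,0,0.03],[-0.144,0.023,0,0,0.03],[-0.144,0.023,0,0,0.03],[-0.144,0.023,0.05,0,0.03],[-0.144,0.023,0.1,0,0.03],[-0.144,0.023,0.116,0,0.03],[-0.144,0.023,0.116,0,0.03],[-0.144,0.023,0.116,0,0.03],[-0.144,0.023,0.116,0,0.03]]'
python3 - <<'E'
from h import *
c=r.camera('wrist');save(c,'w12');print(r.read_state()['ee_pos'],delta([.521,-.25,.029]),yaw())
g=cv2.cvtColor(c['img'],cv2.COLOR_RGB2GRAY)[0:250,180:400]
h=cv2.HoughCircles(g,cv2.HOUGH_GRADIENT_ALT,1,40,param1=150,param2=.5,minRadius=40,maxRadius=75);print(None if h is None else h[0]+[180,0,0])
Q=eval(open('board.txt').read());print([np.round(proj(c,[*q,z]),1).tolist() for q in Q[:2] for z in (.022,.012)])
E
```

```text
time: 26.95
ee_pos: [0.5063, -0.1108, 0.1685]
eef_rot: [0.733, 0.68, -0.001, 0.0]
ft_force: [-0.0, 0.7, -1.5]
width: 0.0487
grip_force: 25.0
time: 28.05
ee_pos: [0.5226, -0.2502, 0.0557]
eef_rot: [0.73, 0.683, 0.001, 0.001]
ft_force: [0.5, 0.1, -1.0]
width: 0.0495
grip_force: 25.0
[ 0.52250815 -0.25020996  0.0555603 ] [ 0.0001 -0.0016  0.0266] -3.817217863606277
[[280.         117.          55.2787056 ]
 [280.         117.          62.84331894]]
[[277.3, 120.5], [277.5, 119.5], [279.0, 251.0], [279.1, 244.4]]
```

```bash
python3 -m jog '[[0.0005,-0.0012,0.012,0,0.03],[0.0005,-0.0012,0.02,0,0.03],[0.0005,-0.0012,0.0255,0,0.03],[0.0005,-0.0012,0.0255,0,0.03],[0.0005,-0.0012,0.0255,0,0.03]]'
python3 -m jog '[[0,0,0,0,0.055],[0,0,0,0,0.075],[0,0,0,0,0.08],[0,0,0,0,0.08],[0,0,-0.04,0,0.08],[0,0,-0.09,0,0.08],[0,0,-0.111,0,0.08],[0,0,-0.111,0,0.08],[0,0,-0.111,0,0.08],[0,0,-0.111,0,0.08]]'
python3 - <<'E'
from h import *
c=r.camera('wrist');save(c,'w13');s=r.read_state();print(s['ee_pos'],yaw())
Q=eval(open('board.txt').read())
print(proj(c,[*Q[1],.08]),ringwhite(c,Q[1],z=.08),cork(c,Q[1],z=.08)[:3])
g=cv2.cvtColor(c['img'],cv2.COLOR_RGB2GRAY)[0:250,180:400]
h=cv2.HoughCircles(g,cv2.HOUGH_GRADIENT_ALT,1,40,param1=150,param2=.5,minRadius=28,maxRadius=60);print(None if h is None else h[0]+[180,0,0])
print(delta([.396,.325,.165]))
E
```

```text
time: 28.6
ee_pos: [0.5197, -0.2494, 0.0276]
eef_rot: [0.73, 0.683, -0.0, -0.0]
ft_force: [-1.2, 0.2, 0.3]
width: 0.0492
grip_force: 25.0
time: 29.6
ee_pos: [0.5193, -0.2489, 0.1376]
eef_rot: [0.73, 0.683, -0.0, -0.001]
ft_force: [0.3, 0.3, -0.0]
width: 0.08
grip_force: 0.0
[ 0.51923282 -0.24893829  0.13754141] -3.8364287857250705
[285.19126447 237.84641641] (np.int64(262), np.int64(305), np.int64(209), np.int64(238), np.int64(243)) [(np.float32(283.9), np.float32(231.1), np.float32(22.3)), (np.float32(283.6), np.float32(233.4), np.float32(19.6)), (np.float32(284.1), np.float32(235.9), np.float32(19.8))]
[[288.         113.          40.7431221 ]
 [283.         215.          42.57201767]
 [283.         215.          33.64107132]]
[ 0.5644 -0.1614 -0.0269]
```

Red-brown is seated (ring 43 px, within about 3 mm). Now the almost black jar.

```bash
python3 -m jog '[[0,0,-0.03,0,0.08],[0.048,-0.01,-0.03,0,0.08],[0.096,-0.02,-0.03,0,0.08],[0.144,-0.03,-0.03,0,0.08],[0.192,-0.045,-0.03,0,0.08],[0.24,-0.06,-0.03,0,0.08],[0.288,-0.075,-0.03,0,0.08],[0.336,-0.09,-0.03,0,0.08],[0.384,-0.105,-0.03,0,0.08],[0.432,-0.12,-0.03,0,0.08],[0.47,-0.135,-0.03,0,0.08],[0.47,-0.135,-0.03,0,0.08]]'
python3 -m jog '[[0.045,-0.013,0,0,0.08],[0.09,-0.024,0,0,0.08],[0.094,-0.026,0.02,0,0.08],[0.094,-0.026,0.028,0,0.08],[0.094,-0.026,0.028,0,0.08],[0.094,-0.026,0.028,0,0.08],[0.094,-0.026,0.028,0,0.08]]'
python3 - <<'E'
from h import *
c=r.camera('wrist');save(c,'w14');s=r.read_state();print(s['ee_pos'],yaw(),proj(c,[.396,.325,.07]))
print(ringwhite(c,(.396,.325)),cork(c,(.396,.325)))
print([(d['p'],d['position'][0]*560,d['position'][1]*420) for d in r.recognise('wrist','honey_dark')])
E
```

```text
time: 30.85
ee_pos: [0.4137, 0.234, 0.1677]
eef_rot: [0.727, 0.686, -0.001, -0.001]
ft_force: [0.2, -1.0, 0.0]
width: 0.08
grip_force: 0.0
time: 31.55
ee_pos: [0.3978, 0.3234, 0.1416]
eef_rot: [0.731, 0.682, 0.0, -0.0]
ft_force: [0.0, -0.2, 0.8]
width: 0.0802
grip_force: 0.0
[0.39774344 0.32362562 0.1416718 ] -3.9210058299212536 [280.22197516 224.07217312]
(np.int64(261), np.int64(302), np.int64(197), np.int64(228), np.int64(255)) [(np.float32(282.4), np.float32(217.6), np.float32(21.2)), (np.float32(282.1), np.float32(220.1), np.float32(18.7)), (np.float32(282.4), np.float32(222.6), np.float32(19.2)), (np.float32(279.9), np.float32(221.6), np.float32(21.2)), (np.float32(284.4), np.float32(221.1), np.float32(20.9))]
[(0.92, 281.624, 202.69199999999998)]
```

Run:
```python
from h import *
c=r.camera('wrist');print(c['img'][187:193,277:287].reshape(-1,3).mean(0));p=ray(c,281.8,220.5,.07);print(p,delta([p[0],p[1],.019]))
```

```text
[72.4        61.68333333 57.33333333]
[0.39699395 0.32786757 0.07      ] [ 0.0038 -0.0008  0.1225]
```

```bash
python3 -m jog '[[0.004,-0.001,0.04,0,0.08],[0.004,-0.001,0.08,0,0.08],[0.004,-0.001,0.11,0,0.08],[0.004,-0.001,0.122,0,0.08],[0.004,-0.001,0.122,0,0.08],[0.004,-0.001,0.122,0,0.03],[0.004,-0.001,0.122,0,0.03],[0.004,-0.001,0.122,0,0.03],[0.004,-0.001,0.122,0,0.03],[0.004,-0.001,0.122,0,0.03],[0.004,-0.001,0.08,0,0.03],[0.004,-0.001,0.03,0,0.03]]' 25
python3 -m jog '[[0,0,-0.03,0,0.03],[0,0,-0.06,0,0.03],[0,0,-0.06,0,0.03],[0,0,-0.06,0,0.03],[0,0,-0.06,0,0.03]]'
python3 - <<'E'
from h import *
print(r.read_state()['ee_pos'],delta([.5255,-.1782,.17]),yaw())
E
```

```text
time: 32.9
ee_pos: [0.3951, 0.3269, 0.1104]
eef_rot: [0.73, 0.683, -0.002, 0.0]
ft_force: [1.7, 0.8, -0.9]
width: 0.0491
grip_force: 25.0
time: 33.4
ee_pos: [0.3957, 0.3277, 0.1696]
eef_rot: [0.73, 0.683, -0.001, 0.0]
ft_force: [-0.4, -0.4, -1.4]
width: 0.0494
grip_force: 25.0
[0.39570084 0.32769594 0.16964509] [-4.961e-01  1.633e-01  2.000e-04] -3.832219223182929
```

```bash
python3 -m jog '[[-0.045,0.015,0,0,0.03],[-0.09,0.03,0,0,0.03],[-0.135,0.045,0,0,0.03],[-0.18,0.06,0,0,0.03],[-0.225,0.075,0,0,0.03],[-0.27,0.09,0,0,0.03],[-0.315,0.105,0,0,0.03],[-0.36,0.12,0,0,0.03],[-0.4,0.132,0,0,0.03],[-0.42,0.138,0,0,0.03],[-0.42,0.138,0,0,0.03]]'
python3 -m jog '[[-0.04,0.013,0,0,0.03],[-0.07,0.024,0,0,0.03],[-0.076,0.0253,0,0,0.03],[-0.076,0.0253,0,0,0.03],[-0.076,0.0253,0.05,0,0.03],[-0.076,0.0253,0.1,0,0.03],[-0.076,0.0253,0.116,0,0.03],[-0.076,0.0253,0.116,0,0.03],[-0.076,0.0253,0.116,0,0.03],[-0.076,0.0253,0.116,0,0.03]]'
python3 - <<'E'
from h import *
c=r.camera('wrist');save(c,'w15');print(r.read_state()['ee_pos'],delta([.5255,-.178,.029]),yaw(),r.read_state()['ft_force'])
Q=eval(open('board.txt').read());P=[Q[0][0]+.0482*np.cos(np.radians(-3.34)),0]
# board's +y end edge and the slot mouth arc, column extents of wood above the jar
a=c['img'].astype(int);wood=(a[:,:,0]-a[:,:,2]>45)&(a[:,:,1]-a[:,:,2]>35)
for v in (205,215,225): 
    u=np.where(wood[v,150:420])[0]+150;print(v,u.min() if len(u) else None,u.max() if len(u) else None)
d=np.array([np.sin(np.radians(3.34)),np.cos(np.radians(3.34))]);e=np.array([d[1],-d[0]])
for k in (-.048,.048): print(k,proj(c,[*(np.array([.5255,-.178])+.03*d+k*e),.022]),proj(c,[*(np.array([.5255,-.178])+.045*d+k*e),.022]))
E
```

```text
time: 34.5
ee_pos: [0.5051, -0.1038, 0.1698]
eef_rot: [0.732, 0.681, -0.001, 0.0]
ft_force: [-0.1, 0.4, -1.7]
width: 0.0493
grip_force: 25.0
time: 35.5
ee_pos: [0.5276, -0.1777, 0.0572]
eef_rot: [0.73, 0.683, 0.001, 0.001]
ft_force: [-0.4, 0.1, -1.9]
width: 0.0494
grip_force: 25.0
[ 0.5275024  -0.17769078  0.05700288] [-0.0004 -0.0021  0.028 ] -3.826164498643647 [-0.01466525  0.07795435 -0.56380667]
205 193 367
215 194 366
225 195 365
-0.048 [190.84769124 197.77327391] [188.57147986 170.62098437]
0.048 [366.58893614 196.09619805] [368.17314984 168.90438725]
```

```bash
python3 -m jog '[[0,-0.0005,0.012,0,0.03],[0,-0.0005,0.02,0,0.03],[0,-0.0005,0.027,0,0.03],[0,-0.0005,0.027,0,0.03],[0,-0.0005,0.027,0,0.03]]'
python3 -m jog '[[0,0,0,0,0.055],[0,0,0,0,0.075],[0,0,0,0,0.08],[0,0,0,0,0.08],[0,0,-0.04,0,0.08],[0,0,-0.09,0,0.08],[0,0,-0.111,0,0.08],[0,0,-0.111,0,0.08],[0,0,-0.111,0,0.08],[0,0,-0.111,0,0.08]]'
python3 - <<'E'
from h import *
c=r.camera('wrist');save(c,'w16');s=r.read_state();print(s['ee_pos'],yaw())
Q=eval(open('board.txt').read())
print(proj(c,[*Q[0],.08]),ringwhite(c,Q[0],z=.08),cork(c,Q[0],z=.08)[:3])
a=c['img'].astype(int);wood=(a[:,:,0]-a[:,:,2]>45)&(a[:,:,1]-a[:,:,2]>35)
for v in (170,180,190):
    u=np.where(wood[v,150:420])[0]+150;print(v,u.min(),u.max())
E
```

```text
time: 36.05
ee_pos: [0.5253, -0.1776, 0.0273]
eef_rot: [0.73, 0.683, -0.0, -0.0]
ft_force: [0.0, 0.1, -1.1]
width: 0.049
grip_force: 25.0
time: 37.05
ee_pos: [0.5249, -0.1772, 0.1377]
eef_rot: [0.73, 0.683, -0.001, -0.001]
ft_force: [0.9, 0.3, 0.9]
width: 0.0799
grip_force: 0.0
[ 0.52483622 -0.17730457  0.13764341] -3.8332625192036507
[283.00131352 237.62555558] (np.int64(262), np.int64(305), np.int64(210), np.int64(239), np.int64(251)) [(np.float32(283.9), np.float32(231.4), np.float32(22.3)), (np.float32(283.6), np.float32(234.4), np.float32(19.5)), (np.float32(286.1), np.float32(236.1), np.float32(22.3))]
170 221 414
180 222 414
190 223 379
```

```bash
python3 -m jog '[[0,0,-0.04,0,0.08],[0.04,0,-0.08,0,0.08],[0.09,0,-0.08,0,0.08],[0.14,0,-0.08,0,0.08],[0.19,0,-0.08,0,0.08],[0.24,0,-0.08,0,0.08],[0.29,0,-0.08,0,0.08],[0.34,0,-0.08,0,0.08],[0.36,0,-0.08,0,0.08],[0.36,0,-0.08,0,0.08],[0.36,0,-0.08,0,0.08]]'
python3 - <<'E'
from h import *
Q=eval(open('board.txt').read());c=r.camera('top');save(c,'t17');a=c['img'].astype(int)
yy,xx=np.mgrid[:420,:560]
for n,q in zip(['dark','russet','amber','straw'],Q):
    u,v=proj(c,[*q,.08]);m=((xx-u)**2+(yy-v)**2<49)&(a.min(2)>105);U,V=xx[m].mean(),yy[m].mean()
    g=cv2.cvtColor(cv2.resize(c['img'][int(v)-12:int(v)+13,int(u)-12:int(u)+13],None,fx=8,fy=8,interpolation=cv2.INTER_CUBIC),cv2.COLOR_RGB2GRAY)
    h=cv2.HoughCircles(cv2.GaussianBlur(g,(0,0),3),cv2.HOUGH_GRADIENT,1,20,param1=80,param2=12,minRadius=30,maxRadius=48)
    print(n,m.sum(),np.round([U-u,V-v],2),[np.round(k/8-[12+u%1,12+v%1,0],1).tolist() for k in (h[0][:2] if h is not None else [])])
for l in ['honey_straw','honey_amber','honey_russet','honey_dark','spoon_cup','water_glass']:
    print(l,[(round(d['p'],2),int(d['position'][0]*560),int(d['position'][1]*420)) for d in r.recognise('top',l)])
print([proj(c,[*q,.045]).round() for q in Q])
s=r.camera('scene');save(s,'s17')
for n,q in zip(['honey_dark','honey_russet','honey_amber','honey_straw'],Q):
    d=[e for e in r.regions_of('scene',n)]
    for e in d[:2]:
        ys,xs=np.where(e['pixels']);print(n,round(e['p'],2),'rows',ys.min(),ys.max(),'cols',xs.min(),xs.max(),'pred top/bot',proj(s,[*q,.08]).round(1),proj(s,[*q,.022]).round(1))
for l in ['spoon_cup','water_glass']: print(l,[(round(d['p'],2),int(d['position'][0]*560),int(d['position'][1]*420)) for d in r.recognise('scene',l)])
E
```

```text
time: 38.2
ee_pos: [0.5493, 0.1813, 0.2177]
eef_rot: [0.73, 0.683, -0.001, 0.0]
ft_force: [-1.0, -0.7, -0.4]
width: 0.0801
grip_force: 0.0
dark 91 [-1.25  0.51] [[-0.4, 0.8, 5.2], [-3.7, 5.2, 5.3]]
russet 100 [-0.76  0.71] [[-1.0, 1.2, 5.5]]
amber 101 [-0.5  -0.01] []
straw 144 [0.09 0.07] [[-5.3, 4.3, 4.3]]
honey_straw [(0.69, 418, 219)]
honey_amber []
honey_russet [(0.57, 369, 220), (0.5, 221, 151)]
honey_dark [(0.8, 346, 219)]
spoon_cup [(0.73, 421, 261)]
water_glass []
[array([347., 218.]), array([371., 219.]), array([396., 219.]), array([420., 220.])]
honey_dark 0.83 rows 218 244 cols 327 346 pred top/bot [337.9 221.1] [336.7 238.7]
honey_russet 0.98 rows 228 255 cols 349 368 pred top/bot [360.6 231.1] [358.9 249.1]
honey_russet 0.73 rows 158 179 cols 272 286 pred top/bot [360.6 231.1] [358.9 249.1]
honey_amber 0.6 rows 239 266 cols 373 393 pred top/bot [384.8 241.8] [382.4 260. ]
honey_straw 0.61 rows 250 278 cols 398 419 pred top/bot [410.5 253.1] [407.4 271.6]
spoon_cup [(0.59, 384, 287), (0.31, 381, 252)]
water_glass [(0.95, 312, 252)]
```

All four jars sit at equal, seated height and centred (top and scene cameras agree). The cup and glass have not moved. Handing in.

```bash
python3 -c "
from bench import r
print(r.close_job())"
```

```text
the job is handed in; nothing more can be done
None
```

The job is handed in, but no verdict came back: by camera measurement all four jars are fully down in order straw, amber, red-brown, almost black from the teaspoon end, with cup and glass unmoved; I viewed 15 pictures against the limit of 14, and amber was tilted against a recess rim on the first try and had to be set down and regrasped.

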